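# Find the worn gearbox and put it in the reject bay

### The job

One of the three small gearboxes in the sloping rack is worn. Where they stand, rock their cranks by the black grip, fully to the left and then fully to the right, until you find the one with much play. Lift that gearbox out and lay it flat on the sloping deck of the reject bay, grip end towards the robot as it stood, so that its loose crank drops over to the low side; leave the two sound ones in their stalls.

Things in the scene. Friction and masses are not known exactly. Their poses are not given: they have to be found in the camera images.
- gearbox_1_centre (a point): centre of the grey worm gearbox in the left stall: 60 (x) by 90 (y) by 46 mm tall, 0.9 kg, loose. z square to the deck, x up the slope, away from the robot. Its front and back faces (60 mm apart) can be gripped at mid-length, 12 mm or more above its underside. Crank on top: pivot 15 mm behind the centre, 40 mm arm to the front, top 65 mm above this point. 12 mm shaft stub on the back, 31 mm left of middle.
- grip_1 (a point): middle of the upright round black grip on the crank of gearbox 1 (left stall): 14 mm in diameter, 31 mm tall, parallel to the gearbox's z; the steel arm, 12 mm wide, begins 15.5 mm below this point. It swings along the rack on a 40 mm radius.
- crank_1 (a joint): angle of the crank of gearbox 1 (rad), about 0 at rest in the rack; negative with the grip swung to the left (+y), positive to the right. A sound one stops at about 0.03 either way (0.07 if forced), the worn one at about 0.22 (9 mm at the grip). It moves almost freely until it stops: 4 N at the grip is plenty; over about 6 N may tip the gearbox in its stall.
- gearbox_2_centre (a point): centre of the grey worm gearbox in the middle stall: 60 (x) by 90 (y) by 46 mm tall, 0.9 kg, loose. z square to the deck, x up the slope, away from the robot. Its front and back faces (60 mm apart) can be gripped at mid-length, 12 mm or more above its underside. Crank on top: pivot 15 mm behind the centre, 40 mm arm to the front, top 65 mm above this point. 12 mm shaft stub on the back, 31 mm left of middle.
- grip_2 (a point): middle of the upright round black grip on the crank of gearbox 2 (middle stall): 14 mm in diameter, 31 mm tall, parallel to the gearbox's z; the steel arm, 12 mm wide, begins 15.5 mm below this point. It swings along the rack on a 40 mm radius.
- crank_2 (a joint): angle of the crank of gearbox 2 (rad), about 0 at rest in the rack; negative with the grip swung to the left (+y), positive to the right. A sound one stops at about 0.03 either way (0.07 if forced), the worn one at about 0.22 (9 mm at the grip). It moves almost freely until it stops: 4 N at the grip is plenty; over about 6 N may tip the gearbox in its stall.
- gearbox_3_centre (a point): centre of the grey worm gearbox in the right stall: 60 (x) by 90 (y) by 46 mm tall, 0.9 kg, loose. z square to the deck, x up the slope, away from the robot. Its front and back faces (60 mm apart) can be gripped at mid-length, 12 mm or more above its underside. Crank on top: pivot 15 mm behind the centre, 40 mm arm to the front, top 65 mm above this point. 12 mm shaft stub on the back, 31 mm left of middle.
- grip_3 (a point): middle of the upright round black grip on the crank of gearbox 3 (right stall): 14 mm in diameter, 31 mm tall, parallel to the gearbox's z; the steel arm, 12 mm wide, begins 15.5 mm below this point. It swings along the rack on a 40 mm radius.
- crank_3 (a joint): angle of the crank of gearbox 3 (rad), about 0 at rest in the rack; negative with the grip swung to the left (+y), positive to the right. A sound one stops at about 0.03 either way (0.07 if forced), the worn one at about 0.22 (9 mm at the grip). It moves almost freely until it stops: 4 N at the grip is plenty; over about 6 N may tip the gearbox in its stall.
- rack_deck: fixed wooden rack, 336 mm long, its deck sloping 30 degrees down towards the robot; origin on the middle of the deck's top, z square to the deck, x up the slope, y left along the rack. Three stalls 104 mm apart, a gearbox in each with 2 mm of room at either end between dividers 40 mm tall; a ledge 10 mm tall along the front.
- bay_deck: fixed empty wooden reject bay right of the rack; deck 170 (x) by 150 mm (y), sloping 25 degrees sideways, down to the left (+y, towards the rack). Origin on the middle of the deck's top, z square to it, x level and away from the robot, y down the slope. Lips 18 mm tall on the left, right and far edges leave y -67 to 67 mm and x up to 77 mm clear; the front is open.
- oil_can: green oil can standing on the bench behind the right end of the rack, 160 mm tall, foot 69 mm wide; origin under its foot. A bystander: leave it standing.
Not all that is in view belongs to the job. What is shaped like the part that bears gearbox_3_centre but pink is not meant.

How it is judged:
On the way, in this order (a step that is already met when the one before it is completed fails the run):
1. the worn gearbox's crank is swung fully to the left (beyond 0.13 rad) while all gearboxes are in the rack (value of joint any of crank_1, crank_2, crank_3 below -0.13 rad and distance of each of gearbox_1_centre, gearbox_2_centre, gearbox_3_centre from where it was at the start of the episode below 0.02 m), for 0.1 s.
2. then fully to the right (beyond 0.13 rad), still in the rack (value of joint any of crank_1, crank_2, crank_3 above 0.13 rad and distance of each of gearbox_1_centre, gearbox_2_centre, gearbox_3_centre from where it was at the start of the episode below 0.02 m), for 0.1 s.
At the end, for the whole second after the job is handed in: One gearbox lies flat (within 8 degrees) on the reject bay's deck, its centre within 60 mm (x) and 50 mm (y) of the middle of the deck, its crank resting beyond 0.13 rad towards the bay's low left side, as only the worn one's can; the other two are within 20 mm of where they stood in the rack (((x of gearbox_1_centre in the frame of bay_deck between -0.06 and 0.06 m and y of gearbox_1_centre in the frame of bay_deck between -0.05 and 0.05 m and z of gearbox_1_centre in the frame of bay_deck between 0.015 and 0.031 m and angle between the z axis of gearbox_1_centre and the z axis of bay_deck, either way round below 0.14 rad and value of joint crank_1 below -0.13 rad and distance of each of gearbox_2_centre, gearbox_3_centre from where it was at the start of the episode below 0.02 m) or (x of gearbox_2_centre in the frame of bay_deck between -0.06 and 0.06 m and y of gearbox_2_centre in the frame of bay_deck between -0.05 and 0.05 m and z of gearbox_2_centre in the frame of bay_deck between 0.015 and 0.031 m and angle between the z axis of gearbox_2_centre and the z axis of bay_deck, either way round below 0.14 rad and value of joint crank_2 below -0.13 rad and distance of each of gearbox_1_centre, gearbox_3_centre from where it was at the start of the episode below 0.02 m) or (x of gearbox_3_centre in the frame of bay_deck between -0.06 and 0.06 m and y of gearbox_3_centre in the frame of bay_deck between -0.05 and 0.05 m and z of gearbox_3_centre in the frame of bay_deck between 0.015 and 0.031 m and angle between the z axis of gearbox_3_centre and the z axis of bay_deck, either way round below 0.14 rad and value of joint crank_3 below -0.13 rad and distance of each of gearbox_1_centre, gearbox_2_centre from where it was at the start of the episode below 0.02 m))); the robot touches nothing.
It fails at once if the oil can is knocked over (angle between oil_can's own z axis and vertical above 0.5 rad).
It also fails if it takes over 72 s, if anything falls off the work surface, if the arm or the gripper's body presses on something with over 40 N, if the wrist force passes 120 N, or if a joint passes its speed limit or range.

### The arm

A 6-joint arm with a two-finger parallel gripper is mounted at the origin on a cart in front of the work surface, level with it; the furniture and walls round the work are solid. World frame = base frame: x ahead of the robot, y to its left, z up, the work surface at z = 0. Lengths are in m, angles in rad, forces in N, time in s.
With the tool pointing down it reaches from about 0.3 to 0.775 m from the base axis. Payload 14.6 kg.
Tool frame: the origin (TCP) lies midway between the tips of the shut fingers; the grasp point (between the pads) lies 19 mm behind it (robot.grip_point_offset is the distance from the TCP to the grasp point, in m); z points along the fingers, y is the line along which they close (so a half turn about z gives the same grasp; the last joint's range is limited). The gripper opens to 94 mm and grips with 3 to 60 N. Pads are 16 mm wide; open, the fingers measure 119 mm over their backs; the gripper's body (75 mm by 177 mm) begins 78 mm behind the grasp point.
Start: joints at [-1.18, 0.3, 1.521, -0, 1.321, -0.067], TCP at [0.243, -0.493, 0.205] pointing down, gripper open.
Joint ranges: [-3.03, 3.03], [-0.79, 2.21], [0.23, 2.52], [-1.04, 4.18], [0, 3.07], [-2.55, 2.55]. Speed limits (rad/s): [2.22, 2.22, 2.57, 3.14, 3.14, 3.14].

### API

Orientations are given as a unit quaternion [w, x, y, z].
In Python, from bench import get_obs, cams, ticket, robot gives the robot as it stands.
- The arm moves only by the tool apply_moves, never from a script. Its argument "rows" is a list of rows, each a list of 5 numbers: the opening in per cent of the stroke, from 0 (shut) to 100 (fully open), then the shift along the tool's x, y, z in cm, then the turn about the tool's z in degrees. A call has 1 to 5 rows; each row is the pose to reach, as a shift and turn from the pose commanded when the call began, along the tool's axes at that moment; what a row does not reach only later rows make up. A row lasts 1/8 s, in which the tool goes at most 62.5 mm and 10.7 degrees, less where a joint would pass 70% of its speed; a pose out of reach is approached as far as the arm can. A call with a gripper value outside its range is refused whole. The fingers move at their own pace and stop on an object; "squeeze" is the grip in N (left out, the last holds). Time passes only in rows, so rows that repeat a pose let the fingers close. It gives the time, the measured TCP pose, the force, the opening and the grip force at its end, in the units of the state.
- get_obs(): the state, without advancing time (a new reading comes with each control period).
- cams.grab_frame(name): name is "side" or "top" or "wrist"; returns a dict with "image" (384x512x3 uint8, red, green, blue), "depth" (384x512 float32, m along the optical axis (not along the pixel's ray), 0 where there is no reading), "fx", "fy", "cx", "cy" (pixels), "rvec" (rotation vector, rad) and "tvec" (3), from world to camera coordinates, as OpenCV has them; the wrist camera has in their place "mount" (4x4, takes a point from camera to tool coordinates, whose origin is the TCP and whose axes are the flange's). Camera axes: x right, y down, z forward; pixel columns grow to the right and rows downward; lengths in m; the calibration is good to about 2 mm. A picture is of the moment at which its call begins: read the wrist's pose just before it.
- ticket.sign_off(): hands the job in; it is judged then, once.
The state is a dict: "t": time; "q": joint angles; "joint_velocities": joint speeds; "joint_efforts": joint torques, N m; "position": TCP position; "ee_rot": TCP orientation; "force": force on the tool from outside, world axes, zero at the start; "ft_torque": the same for the moment, N m; "gripper_width": finger opening in m; "finger_force": force on a finger pad.
Only numpy, scipy, OpenCV 4.12 (cv2) and the standard library are available. Lean on these libraries where they do the work, as an engineer would, in place of code of your own. Each camera call takes 0.05 s, during which the arm holds its last target. There are 200 camera calls.

## Working session

There is one attempt and no reset: what is moved stays moved. The work goes in short steps, Python scripts to look and compute and a tool call to move; the robot and the scene stay as the last step left them, time stands still between calls to the robot, and variables do not carry over. Pictures are saved under pics/ and viewed, at most 10 in all, crops included, and the job is handed in when it is done.

Besides the shell and the picture viewer there is one more tool, called after "Call:" by a JSON object that holds its "method" and its "body". apply_moves: Moves the arm, as the interface text tells. Its arguments: {"type":"object","properties":{"rows":{"type":"array"},"squeeze":{"type":"number"}},"required":["rows"]}

```bash
mkdir -p pics; ls
python3 - <<'E'
from bench import get_obs,cams
import cv2,numpy as np
o=get_obs();print(o)
for n in("top","side"):
    f=cams.grab_frame(n);np.savez(f"{n}0.npz",**f)
    cv2.imwrite(f"pics/{n}0.png",f["image"][:,:,::-1]);print(n,f["fx"],f["cx"],f["cy"],f["rvec"],f["tvec"])
a=[cv2.imread(f"pics/{n}0.png") for n in("top","side")]
E
```

```text
pics
{'t': 0.0, 'q': array([-1.17960757e+00,  3.00485137e-01,  1.52157742e+00,  1.02664694e-05,
        1.32069490e+00, -6.66180719e-02]), 'joint_velocities': array([ 0.00085423,  0.00038971, -0.00185498,  0.00116744,  0.00025735,
       -0.00038102]), 'joint_efforts': array([ 2.43928662e-03, -5.31801689e+01, -3.52733517e+01,  7.08929077e-02,
        2.44234217e-02, -7.37273103e-05]), 'position': array([ 0.24298142, -0.49312652,  0.20488018]), 'ee_rot': array([-5.75554749e-04,  9.73915930e-01,  2.26908400e-01, -8.91938167e-05]), 'force': array([-0.92775527,  0.19304561,  0.42040794]), 'ft_torque': array([0.0264514 , 0.04205439, 0.01033447]), 'finger_force': 0.0, 'gripper_width': 0.09390481717745677}
top 462.8216687881641 245.7961460432503 194.43186899757268 [ 2.10700892 -2.13379411  0.09309661] [-0.12675836  0.54162133  1.49042989]
side 397.14397841904525 258.68056812187933 190.97109747370803 [ 1.91049663  0.03540903 -0.04036399] [-0.53417051  0.04372129  1.24909758]
```

View pics/top0.png

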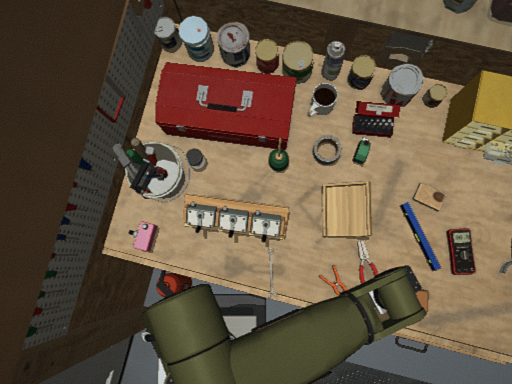

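View pics/side0.png

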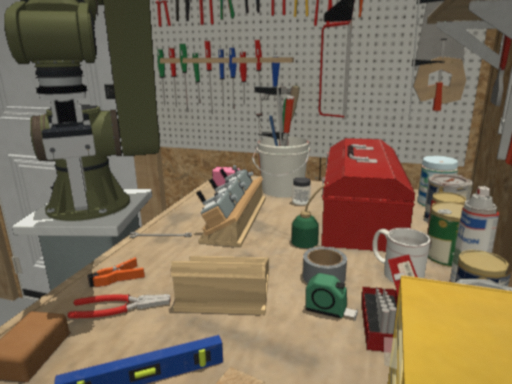

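The top view shows the gearboxes at about (201,215), (234,221) and (266,226), the bay at (346,210), the oil can at (279,158) and the pink decoy at (145,236). The decoy stands outside the rack, so the three grey ones in the stalls are meant. I'll confirm that in an enlarged crop.

```bash
cat > h.py <<'E'
import numpy as np,cv2
from scipy.spatial.transform import Rotation as R
def world(f,flange=None):
    h,w=f["depth"].shape;v,u=np.mgrid[:h,:w];d=f["depth"]
    P=np.stack([(u-f["cx"])*d/f["fx"],(v-f["cy"])*d/f["fy"],d],-1)
    if "rvec" in f:
        M=R.from_rotvec(np.ravel(f["rvec"])).as_matrix();return (P-np.ravel(f["tvec"]))@M
    m=f["mount"];p,Rm=flange
    return (P@m[:3,:3].T+m[:3,3])@Rm.T+p
def rot(q): return R.from_quat([q[1],q[2],q[3],q[0]]).as_matrix()
E
python3 - <<'E'
from h import *
f=dict(np.load("top0.npz"));P=world(f);np.set_printoptions(precision=4,suppress=True)
im=f["image"];c=im[185:250,170:380]
cv2.imwrite("pics/crop1.png",cv2.resize(c,None,fx=3.8,fy=3.8,interpolation=cv2.INTER_CUBIC)[:,:,::-1])
hsv=cv2.cvtColor(im,cv2.COLOR_RGB2HSV)
# bay deck plane
def plane(r0,r1,c0,c1):
    Q=P[r0:r1,c0:c1].reshape(-1,3);m=Q.mean(0);n=np.linalg.svd(Q-m)[2][2];n*=np.sign(n[2]);return m,n,np.degrees(np.arccos(n[2])),np.abs((Q-m)@n).max()
print("bay",plane(192,228,332,361))
g=(hsv[...,1]<45)&(hsv[...,2]>130)
sub=np.zeros_like(g);sub[195:245,180:295]=1
n,l,s,ce=cv2.connectedComponentsWithStats((g&sub).astype(np.uint8))
for i in range(1,n):
    if s[i,4]>60: print("grey",s[i],ce[i],P[l==i].mean(0),cv2.minAreaRect(P[l==i][:,:2].astype(np.float32)))
b=(hsv[...,2]<75)&sub.astype(bool)
n,l,s,ce=cv2.connectedComponentsWithStats(b.astype(np.uint8))
for i in range(1,n):
    if s[i,4]>8: 
        Q=P[l==i];print("blk",s[i],ce[i],Q.mean(0),Q[Q[:,2].argmax()])
E
```

```text
bay (array([ 0.483 , -0.455 ,  0.0559]), array([-0.0555, -0.9903,  0.1277]), np.float64(82.66499554790092), np.float64(0.04514901338139369))
grey [188 209  26  18 333] [200.4535 217.6967] [0.4593 0.0072 0.0958] ((0.45986321568489075, 0.007526613771915436), (0.08221525698900223, 0.047930385917425156), 82.69670104980469)
grey [220 213  27  19 349] [232.5702 222.1834] [ 0.443  -0.0954  0.1037] ((0.41085192561149597, -0.14801953732967377), (0.2154773771762848, 0.07271851599216461), 56.36126708984375)
grey [252 218  28  18 350] [265.4314 226.6629] [ 0.4271 -0.1978  0.1121] ((0.38968712091445923, -0.19188371300697327), (0.08269767463207245, 0.12880779802799225), 81.77283477783203)
blk [188 204   9   4  21] [192.5714 205.6667] [0.4985 0.0332 0.0917] [0.4927 0.0328 0.1049]
blk [213 207   4  20  29] [214.7241 215.5517] [ 0.467  -0.0362  0.0801] [ 0.4635 -0.0366  0.1014]
blk [219 208  10   5  21] [224.0476 210.0952] [ 0.483  -0.0671  0.0898] [ 0.4819 -0.0714  0.1019]
blk [246 212   3  18  24] [247.   219.75] [ 0.452  -0.1393  0.0822] [ 0.4586 -0.1406  0.1051]
blk [252 212  10   5  21] [256.2381 214.2381] [ 0.4682 -0.1691  0.0914] [ 0.4648 -0.1656  0.1026]
blk [198 214   3   4   9] [199.3333 215.5556] [0.4643 0.0079 0.1141] [0.4657 0.0053 0.1174]
blk [264 223   3   4  10] [265.2 224.5] [ 0.4336 -0.1972  0.1161] [ 0.4315 -0.1936  0.1227]
blk [196 225   6   8  31] [198.0645 228.5484] [0.4217 0.0057 0.1489] [ 0.3209 -0.2176  1.5429]
blk [228 230   6   8  32] [230.5938 232.9062] [ 0.41   -0.0886  0.1004] [ 0.4054 -0.0855  0.1209]
blk [261 234   6   8  33] [263.7576 237.7879] [ 0.3919 -0.1925  0.1401] [ 0.3209 -0.2176  1.5429]
```

View pics/crop1.png

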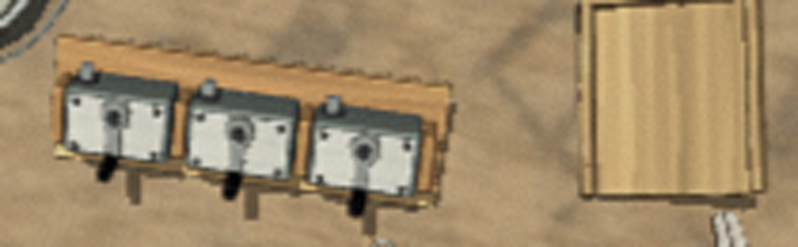

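The crop confirms three grey gearboxes in the stalls, each with its black grip at the front, and the empty bay to the right. Next I'll do robust plane fits and frames.

```bash
cat > m.py <<'E'
from h import *
np.set_printoptions(precision=4,suppress=True)
f=dict(np.load("top0.npz"));P=world(f);D=f["depth"]
im=f["image"];hsv=cv2.cvtColor(im,cv2.COLOR_RGB2HSV)
def fit(Q):
    k=np.ones(len(Q),bool)
    for _ in range(8):
        m=np.median(Q[k],0) if _==0 else Q[k].mean(0)
        n=np.linalg.svd(Q[k]-m)[2][2] if _ else np.array([0,0,1.]);n*=np.sign(n[2]);r=np.abs((Q-m)@n)
        k=r<(0.04 if _<2 else 0.006)
    return m,n,k.sum(),len(Q)
ok=(D>0.5)&(P[...,2]<0.3)
Q=P[195:228,330:363][ok[195:228,330:363]]
m,n,a,b=fit(Q);print("bay",m,n,a,b,np.degrees(np.arccos(n[2])),"yaw",np.degrees(np.arctan2(n[1],n[0]))-90)
for c in((200,218),(232,222),(265,227)):
    w=np.zeros_like(ok);w[c[1]-14:c[1]+14,c[0]-16:c[0]+16]=1
    k=w&ok&(hsv[...,1]<45)&(hsv[...,2]>130)
    m,n,a,b=fit(P[k]);r=np.abs((P-m)@n)<.006
    S=P[k&r];rc=cv2.minAreaRect(S[:,:2].astype(np.float32))
    print("top",m,n,a,b,np.degrees(np.arccos(n[2])),"yaw",np.degrees(np.arctan2(n[1],n[0])),rc)
for c in((198,228.5),(230.6,233),(263.8,237.8)):
    u,v=map(int,np.round(c));w=np.zeros_like(ok);w[v-5:v+6,u-4:u+5]=1
    S=P[w&ok&(hsv[...,2]<75)&(P[...,2]>.07)];print("grip",len(S),np.median(S,0),S.max(0),S.min(0))
E
python3 m.py
```

```text
bay [ 0.4788 -0.4559  0.0503] [0.0121 0.4236 0.9058] 1030 1084 25.071526679039312 yaw -1.6298783961781425
top [0.4594 0.0065 0.0945] [-0.4878  0.0702  0.8701] 292 336 29.52626243441875 yaw 171.80835733619554 ((0.45986321568489075, 0.007526613771915436), (0.08221525698900223, 0.047930385917425156), 82.69670104980469)
top [ 0.4439 -0.0946  0.0947] [-0.48    0.0693  0.8745] 295 352 29.008512141588525 yaw 171.7850964909727 ((0.444968581199646, -0.09462985396385193), (0.08253159373998642, 0.047483764588832855), 82.0667953491211)
top [ 0.4287 -0.1976  0.0947] [-0.4972  0.0917  0.8628] 302 350 30.368885239481422 yaw 169.54458213672913 ((0.42930981516838074, -0.19755831360816956), (0.0827283263206482, 0.047278955578804016), 81.54366302490234)
grip 28 [0.4255 0.0123 0.1109] [0.436  0.018  0.1272] [0.4133 0.0065 0.0878]
grip 30 [ 0.4091 -0.0889  0.11  ] [ 0.4206 -0.0816  0.1209] [ 0.3966 -0.0959  0.0776]
grip 28 [ 0.3924 -0.1913  0.1124] [ 0.4057 -0.1867  0.1203] [ 0.3828 -0.1988  0.0876]
```

Call:
{"method": "apply_moves", "body": {"rows": [[35,26.8,-20.3,0,34.7],[35,26.8,-20.3,0,34.7],[35,26.8,-20.3,0,34.7],[35,26.8,-20.3,0,34.7],[35,26.8,-20.3,0,34.7]]}}

```text
t: 0.72
position: [0.3787, -0.222, 0.2054]
ee_rot: [-0.0, 0.997, -0.075, -0.0]
force: [0.2, -0.9, 0.0]
gripper_width: 0.0474
finger_force: 0.0
```

```bash
cat >> m.py <<'E'
print("---bay")
yaw=np.radians(-1.6);t=np.radians(25);Z=np.array([0.0121,.4236,.9058]);X=np.array([np.cos(yaw),np.sin(yaw),0]);X-=Z*(X@Z);X/=np.linalg.norm(X);Y=np.cross(Z,X)
m0=np.array([.4788,-.4559,.0503]);w=np.zeros_like(ok);w[170:250,305:390]=1
L=(P[w&ok]-m0)@np.c_[X,Y,Z]
d=L[np.abs(L[:,2])<.004];print("deck x",np.percentile(d[:,0],[1,99]),"y",np.percentile(d[:,1],[1,99]))
for s in(1,-1):
    l=L[(L[:,2]>.012)&(L[:,2]<.024)&(np.abs(L[:,0])<.06)&(s*L[:,1]>.03)];print("lip y",np.percentile(l[:,1],[2,50,98]),len(l))
l=L[(L[:,2]>.012)&(L[:,2]<.024)&(np.abs(L[:,1])<.05)];print("far",np.percentile(l[:,0],[2,50,98]),len(l))
E
python3 m.py|sed -n '/---/,$p'
```

```text
---bay
deck x [-0.112   0.1333] y [-0.0764  0.132 ]
lip y [0.0635 0.0683 0.135 ] 113
lip y [-0.0777 -0.0741 -0.0685] 102
far [0.0826 0.0864 0.0906] 78
```

Call:
{"method": "apply_moves", "body": {"rows": [[35,1.0,-3.2,0,0],[35,1.0,-3.2,0,0],[35,1.0,-3.2,0,0]]}}

```text
t: 1.1
position: [0.3927, -0.1941, 0.2053]
ee_rot: [-0.0, 0.997, -0.074, -0.0]
force: [-0.2, -0.1, 0.6]
gripper_width: 0.0328
finger_force: 0.0
```

Run:
```python
from bench import get_obs,cams
from h import *
np.set_printoptions(precision=4,suppress=True)
o=get_obs();print(o["position"],o["ee_rot"],o["gripper_width"],o["q"][5])
f=cams.grab_frame("wrist");np.savez("w0.npz",p=o["position"],q=o["ee_rot"],**f)
cv2.imwrite("pics/w0.png",f["image"][:,:,::-1])
```

```text
[ 0.3927 -0.1941  0.2053] [-0.      0.9973 -0.0738 -0.0002] 0.03281746726685042 1.1760790354819666
```

View pics/w0.png

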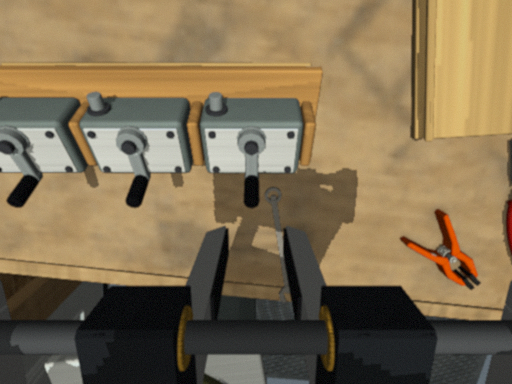

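The wrist view shows grips at (251,190), (138,190) and (23,190), with rack edges level in the image, so the yaw is right. I'll measure the grips here.

Run:
```python
from h import *
np.set_printoptions(precision=4,suppress=True)
f=dict(np.load("w0.npz"));Rm=rot(f["q"]);P=world(f,(f["p"],Rm));print(f["mount"])
v=f["image"].max(2);D=f["depth"]
Rk=np.array([[.8565,.1478,-.4945],[-.128,.989,.0739],[.5,0,.866]])
for c in((251,190),(138,190),(23,190)):
    w=np.zeros(D.shape,bool);w[c[1]-20:c[1]+20,c[0]-18:c[0]+18]=1
    S=P[w&(v<40)&(D>.05)];S=S[(S[:,2]>.08)&(S[:,2]<.14)]
    L=S@Rk; lo,hi=np.percentile(L,3,0),np.percentile(L,97,0)
    print(len(S),S.mean(0),"mid",Rk@((lo+hi)/2),hi-lo)
```

```text
[[-0.0008 -0.96   -0.2799  0.0813]
 [ 1.     -0.0008 -0.0001 -0.0006]
 [-0.0002 -0.2799  0.96   -0.1803]
 [ 0.      0.      0.      1.    ]]
408 [ 0.3961 -0.1901  0.1098] mid [ 0.3957 -0.1902  0.1063] [0.0095 0.0118 0.0274]
419 [ 0.4115 -0.0894  0.1092] mid [ 0.4115 -0.0888  0.1063] [0.0087 0.0101 0.0277]
497 [0.4266 0.012  0.1082] mid [0.427  0.0129 0.1063] [0.0088 0.0087 0.028 ]
```

Call:
{"method": "apply_moves", "body": {"rows": [[35,0.18,-0.34,5,0],[35,0.18,-0.34,9,0],[28,0.18,-0.34,11.6,0],[22,0.18,-0.34,11.6,0],[22,0.18,-0.34,11.6,0]]}}

```text
t: 1.78
position: [0.3955, -0.1914, 0.0905]
ee_rot: [0.0, 0.997, -0.074, 0.001]
force: [-0.6, -0.0, -0.7]
gripper_width: 0.0208
finger_force: 0.0
```

Call:
{"method": "apply_moves", "body": {"rows": [[22,0,-0.3,0,0],[22,0,-0.45,0,0],[22,0,-0.5,0,0],[22,0,-0.5,0,0]]}}

```text
t: 2.28
position: [0.396, -0.1856, 0.0896]
ee_rot: [0.0, 0.997, -0.074, 0.0]
force: [0.5, 0.7, -0.3]
gripper_width: 0.0204
finger_force: 0.0
```

Call:
{"method": "apply_moves", "body": {"rows": [[22,0,-0.1,0,0],[22,0,-0.15,0,0],[22,0,-0.15,0,0]]}}

```text
t: 2.65
position: [0.3962, -0.1841, 0.0895]
ee_rot: [-0.0, 0.997, -0.074, -0.0]
force: [0.6, -0.4, 0.4]
gripper_width: 0.0206
finger_force: 0.0
```

Call:
{"method": "apply_moves", "body": {"rows": [[22,0,-0.1,0,0],[22,0,-0.15,0,0],[22,0,-0.15,0,0]]}}

```text
t: 3.02
position: [0.3965, -0.1826, 0.0895]
ee_rot: [-0.0, 0.997, -0.074, 0.0]
force: [-0.7, 0.5, -0.5]
gripper_width: 0.0212
finger_force: 0.0
```

Run:
```python
from bench import get_obs,cams
import cv2
f=cams.grab_frame("wrist")
cv2.imwrite("pics/w1.png",cv2.resize(f["image"][60:300,130:390],None,fx=2.2,fy=2.2)[:,:,::-1])
```

```text
(no output)
```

View pics/w1.png

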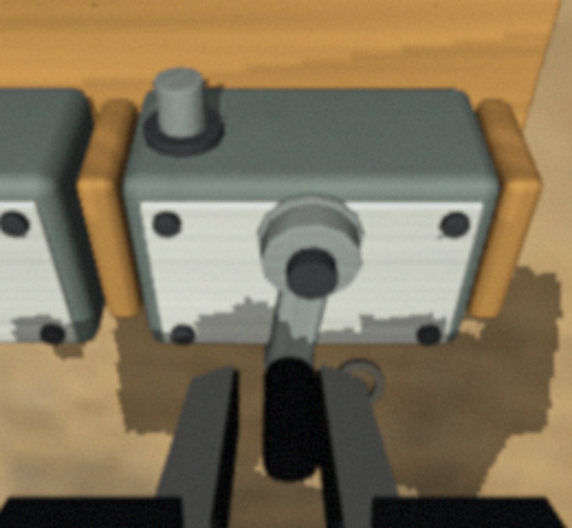

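The crank of gearbox 3 has swung clearly left, with its arm going from (310,270) to (285,370) in the crop, and there is no force. It looks like the worn one. I'll finish the left stroke and then go right.

Call:
{"method": "apply_moves", "body": {"rows": [[22,0,-0.1,0,0],[22,0,-0.2,0,0],[22,0,-0.25,0,0],[22,0,-0.25,0,0]]}}

```text
t: 3.58
position: [0.3968, -0.1801, 0.0895]
ee_rot: [-0.0, 0.997, -0.074, 0.0]
force: [1.0, -0.1, -1.1]
gripper_width: 0.0206
finger_force: 0.0
```

Call:
{"method": "apply_moves", "body": {"rows": [[22,0,-0.1,0,0],[22,0,-0.15,0,0],[22,0,-0.15,0,0]]}}

```text
t: 3.95
position: [0.397, -0.1787, 0.0895]
ee_rot: [-0.0, 0.997, -0.074, 0.0]
force: [0.7, -0.3, 0.4]
gripper_width: 0.0203
finger_force: 0.0
```

Call:
{"method": "apply_moves", "body": {"rows": [[22,0,0.6,0,0],[22,0,1.2,0,0],[22,0,1.7,0,0],[22,0,2.1,0,0],[22,0,2.1,0,0]]}}

```text
t: 4.58
position: [0.3938, -0.1998, 0.0894]
ee_rot: [-0.0, 0.997, -0.074, -0.0]
force: [-0.3, 0.5, 0.3]
gripper_width: 0.0212
finger_force: 0.0
```

Call:
{"method": "apply_moves", "body": {"rows": [[22,0,0.1,0,0],[22,0,0.2,0,0],[22,0,0.2,0,0]]}}

```text
t: 4.95
position: [0.3936, -0.2015, 0.0895]
ee_rot: [0.0, 0.997, -0.074, 0.0]
force: [0.8, 0.1, -0.0]
gripper_width: 0.021
finger_force: 0.0
```

Run:
```python
from bench import get_obs,cams
import cv2
f=cams.grab_frame("wrist")
cv2.imwrite("pics/w2.png",cv2.resize(f["image"][60:300,130:390],None,fx=2.2,fy=2.2)[:,:,::-1])
print(get_obs()["force"])
```

```text
[-0.1314442   0.55906561  1.70767002]
```

View pics/w2.png

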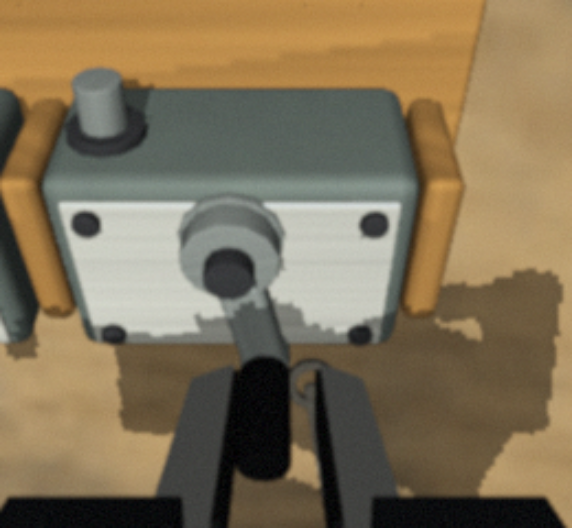

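The crank now swings clearly right, with its arm running from (229,270) to (265,370). Gearbox 3 is the worn one. I'll nudge further right for margin, recentre, grip the knob firmly and lift.

Call:
{"method": "apply_moves", "body": {"rows": [[22,0,0.1,0,0],[22,0,0.15,0,0],[22,0,0.15,0,0],[22,0,0.15,0,0]]}}

```text
t: 5.5
position: [0.3933, -0.2029, 0.0894]
ee_rot: [-0.0, 0.997, -0.074, -0.0]
force: [-0.1, 1.1, -0.1]
gripper_width: 0.0206
finger_force: 0.4
```

Call:
{"method": "apply_moves", "body": {"rows": [[22,0,-0.6,0,0],[22,0,-1.2,0,0],[12,0,-1.2,0,0],[8,0,-1.2,0,0],[5,0,-1.2,0,0]], "squeeze": 60}}

```text
t: 6.12
position: [0.3951, -0.191, 0.0894]
ee_rot: [-0.0, 0.997, -0.074, -0.0]
force: [-0.7, 2.0, 1.3]
gripper_width: 0.0128
finger_force: 60.0
```

Call:
{"method": "apply_moves", "body": {"rows": [[5,0,0,0,0],[5,0,0,0,0],[5,0,0,-0.3,0],[5,0,0,-0.6,0]]}}

```text
t: 6.62
position: [0.3946, -0.1909, 0.0951]
ee_rot: [-0.0, 0.997, -0.074, -0.001]
force: [0.1, 0.0, -9.4]
gripper_width: 0.013
finger_force: 60.0
```

Call:
{"method": "apply_moves", "body": {"rows": [[5,0,0,-1,0],[5,0,0,-2.5,0],[5,0,0,-4.5,0],[5,0,0,-7,0],[5,0,0,-10,0]]}}

```text
t: 7.25
position: [0.3949, -0.191, 0.197]
ee_rot: [0.0, 0.997, -0.074, -0.0]
force: [-0.3, -0.6, -8.6]
gripper_width: 0.0131
finger_force: 60.0
```

Call:
{"method": "apply_moves", "body": {"rows": [[5,0,0,-2,0],[5,0,0,-4,0],[5,0,0,-4,0]]}}

```text
t: 7.62
position: [0.3955, -0.1913, 0.2372]
ee_rot: [0.001, 0.997, -0.074, 0.001]
force: [0.5, -0.5, -9.5]
gripper_width: 0.0128
finger_force: 60.0
```

Run:
```python
from bench import get_obs,cams
import cv2,numpy as np
o=get_obs();a=cams.grab_frame("wrist");b=cams.grab_frame("side")
np.savez("w3.npz",p=o["position"],q=o["ee_rot"],**a);np.savez("s3.npz",**b)
cv2.imwrite("pics/ws3.png",np.hstack([cv2.resize(a["image"],(400,300)),cv2.resize(b["image"][40:290,120:370],(300,300))])[:,:,::-1])
print(o["position"],o["force"])
```

```text
[ 0.39554026 -0.19130015  0.23724604] [ 0.53189549 -0.45251201 -9.53609215]
```

View pics/ws3.png

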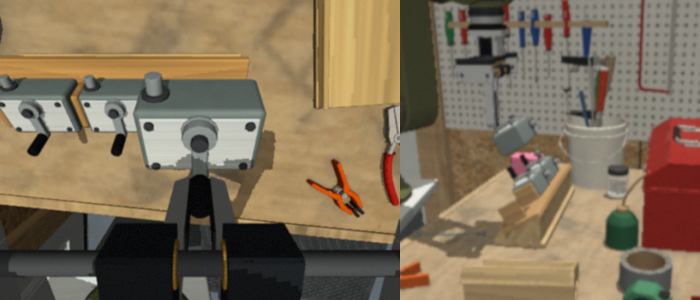

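The box is lifted cleanly and hangs from the knob at about its original tilt. I'll measure the held pose.

Run:
```python
from h import *
np.set_printoptions(precision=4,suppress=True)
f=dict(np.load("w3.npz"));Rm=rot(f["q"]);P=world(f,(f["p"],Rm));D=f["depth"]
hsv=cv2.cvtColor(f["image"],cv2.COLOR_RGB2HSV)
k=np.zeros(D.shape,bool);k[140:220,175:340]=1
k&=(hsv[...,1]<30)&(hsv[...,2]>150)&(D>.05)
Q=P[k];
for _ in range(6):
    m=Q.mean(0);n=np.linalg.svd(Q-m)[2][2];n*=np.sign(n[2]);Q=Q[np.abs((Q-m)@n)<.012/(_+1)]
rc=cv2.minAreaRect(((Q-f["p"])@Rm)[:,:2].astype(np.float32))
print(len(Q),"top centre rel TCP in tool",((Q-f["p"])@Rm).mean(0),"n tool",n@Rm,np.degrees(np.arccos(n[2])),rc)
```

```text
5591 top centre rel TCP in tool [ 0.0377 -0.0018 -0.0063] n tool [-0.4836 -0.0014 -0.8753] 29.099279891637114 ((0.035161204636096954, -0.0009925365447998047), (0.041031960397958755, 0.0808839499950409), 0.36618202924728394)
```

Call:
{"method": "apply_moves", "body": {"rows": [[5,1.0,2.5,0,-1],[5,3.0,7.5,0,-3],[5,5.3,13.2,0,-5],[5,7.6,19,0,-7],[5,9.4,23.4,0,-7]]}}

```text
t: 8.35
position: [0.4534, -0.4385, 0.2336]
ee_rot: [-0.001, 1.0, -0.013, -0.001]
force: [0.8, -0.4, -9.1]
gripper_width: 0.0129
finger_force: 60.0
```

Call:
{"method": "apply_moves", "body": {"rows": [[5,0.7,1.9,1,0],[5,0.7,1.9,3,0],[5,0.7,1.9,4,0],[5,0.7,1.9,4,0]]}}

```text
t: 8.85
position: [0.4599, -0.4551, 0.1944]
ee_rot: [-0.001, 1.0, -0.013, -0.001]
force: [0.3, -0.2, -7.8]
gripper_width: 0.0129
finger_force: 60.0
```

Run:
```python
from bench import get_obs
from h import *
o=get_obs();M=rot(o["ee_rot"]);print(o["position"],o["force"]);print(M.T@(np.array([.459,-.458,.133])-o["position"]),np.degrees(np.arctan2(M[1,0],M[0,0])))
```

```text
[ 0.45992608 -0.45507593  0.19440423] [ 0.2673552  -0.15123903 -7.80157925]
[-0.00075979  0.00303847  0.06140096] -1.4565188240843172
```

Call:
{"method": "apply_moves", "body": {"rows": [[5,0,0.3,2,0],[5,0,0.3,4,0],[5,0,0.3,5.5,0],[5,0,0.3,6,0],[5,0,0.3,6,0]]}}

```text
t: 9.48
position: [0.4602, -0.4586, 0.1356]
ee_rot: [0.0, 1.0, -0.013, 0.0]
force: [0.6, 0.4, -8.2]
gripper_width: 0.0129
finger_force: 60.0
```

Call:
{"method": "apply_moves", "body": {"rows": [[5,0,0,0,0],[5,0,0,0,0],[5,0,0,0,0]], "squeeze": 25}}

```text
t: 9.85
position: [0.4605, -0.4589, 0.1365]
ee_rot: [0.001, 1.0, -0.013, 0.001]
force: [0.5, 0.8, -4.0]
gripper_width: 0.0136
finger_force: 25.0
```

```bash
cat > look.py <<'E'
import sys
from bench import get_obs,cams
from h import *
np.set_printoptions(precision=4,suppress=True)
o=get_obs();f=cams.grab_frame("wrist");Rm=rot(o["ee_rot"]);P=world(f,(o["position"],Rm));D=f["depth"]
hsv=cv2.cvtColor(f["image"],cv2.COLOR_RGB2HSV)
k=(hsv[...,1]<30)&(hsv[...,2]>150)&(D>.05)
T=(P-o["position"])@Rm
k&=(T[...,0]<.10)&(T[...,0]>-.02)&(abs(T[...,1])<.08)&(P[...,2]>.06)
Q=P[k]
for _ in range(8):
    m=np.median(Q,0) if _<2 else Q.mean(0);n=np.linalg.svd(Q-m)[2][2];n*=np.sign(n[2]);Q=Q[np.abs((Q-m)@n)<.016/(_+1)]
B=np.array([.4838,-.4583,.0513]);Z=np.array([.0121,.4236,.9058]);X=np.array([.9996,-.028,0]);X-=Z*(X@Z);Y=np.cross(Z,X)
c=m-.023*n
print(len(Q),"n tool",n@Rm,"centre in bay",(c-B)@np.c_[X,Y,Z],"tilt to bay",np.degrees(np.arccos(n@Z)),"pos",o["position"],"F",o["force"],o["gripper_width"])
if len(sys.argv)>1: cv2.imwrite(f"pics/{sys.argv[1]}.png",f["image"][:,:,::-1])
E
python3 look.py w4
```

```text
3612 n tool [ 0.0427 -0.0126 -0.999 ] centre in bay [ 0.0067 -0.0145  0.0431] tilt to bay 24.369035560564043 pos [ 0.4605 -0.4589  0.1365] F [ 0.5258  0.7888 -4.026 ] 0.01360273860046374
```

View pics/w4.png

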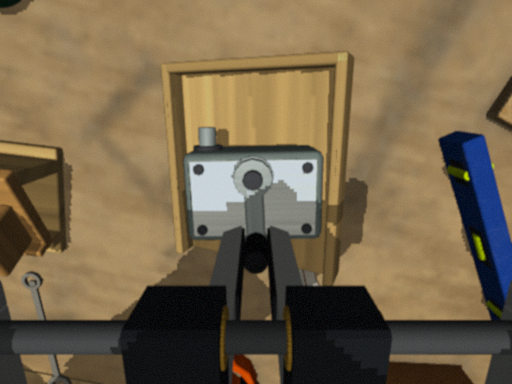

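The box is level in pitch with its right edge resting on the deck, inside the lips (lip edges at columns 165–350, box 185–323). I'll open gradually and follow it as it rolls left.

Call:
{"method": "apply_moves", "body": {"rows": [[17,0,0,0,0],[20,0,0,0,0],[20,0,-0.4,0,0],[22,0,-0.8,0.3,0],[24,0,-1.1,0.5,0]], "squeeze": 10}}

```text
t: 10.52
position: [0.4605, -0.4475, 0.1305]
ee_rot: [0.0, 1.0, -0.013, 0.0]
force: [0.0, -0.2, 0.1]
gripper_width: 0.0224
finger_force: 0.0
```

```bash
python3 look.py w5
```

```text
531 n tool [ 0.5623 -0.5547 -0.6133] centre in bay [-0.0101 -0.0085  0.0283] tilt to bay 37.68787473478874 pos [ 0.4605 -0.4475  0.1305] F [ 0.0136 -0.1736  0.1201] 0.02239270481964038
```

View pics/w5.png

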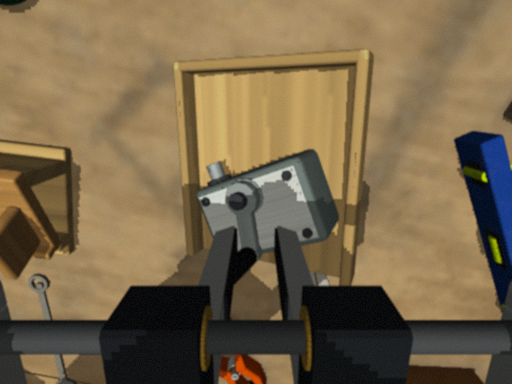

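The box yawed about 20° as it was released, and no force shows on the fingers. I'll measure its pose with a wider grey mask.

```bash
sed -i 's/hsv\[...,1\]<30)&(hsv\[...,2\]>150)/hsv[...,1]<40)\&(hsv[...,2]>125)/' look.py
cat >> look.py <<'E'
x=np.c_[X,Y,Z]
print("n in bay",n@x,"world n",n)
w=np.zeros(D.shape,bool);w[120:250,185:350]=1
S=(P[w&(hsv[...,1]<60)&(D>.05)]-B)@x;h=S[:,2];print("heights",np.percentile(h,[2,10,50,90,98]))
I=(Q-B)@x;rc=cv2.minAreaRect(I[:,:2].astype(np.float32));print("rect in bay",rc)
E
python3 look.py
```

```text
2887 n tool [ 0.0064 -0.4217 -0.9067] centre in bay [-0.0111 -0.0162  0.0249] tilt to bay nan pos [ 0.4604 -0.4471  0.1302] F [-0.5034  0.5067  0.0166] 0.02251789030851864
n in bay [ 0.0051 -0.0021  1.    ] world n [0.0172 0.4215 0.9067]
heights [0.0146 0.0321 0.0479 0.0637 0.1026]
rect in bay ((-0.01802101358771324, -0.010450378060340881), (0.049011439085006714, 0.08276702463626862), 23.533449172973633)look.py:15: RuntimeWarning: invalid value encountered in arccos
  print(len(Q),"n tool",n@Rm,"centre in bay",(c-B)@np.c_[X,Y,Z],"tilt to bay",np.degrees(np.arccos(n@Z)),"pos",o["position"],"F",o["force"],o["gripper_width"])
```

It lies flat on the deck with 0° tilt, centre at (-18,-10) mm and height 25 mm, and the crank leans left. I'll release and retreat upwards.

Call:
{"method": "apply_moves", "body": {"rows": [[30,0,0,0,0],[35,0,0,-0.5,0],[40,0,0,-2,0],[40,0,0,-6,0],[40,0,0,-10,0]]}}

```text
t: 11.25
position: [0.4603, -0.4476, 0.2328]
ee_rot: [0.0, 1.0, -0.013, 0.0]
force: [-0.4, -0.4, 0.8]
gripper_width: 0.0375
finger_force: 0.0
```

Call:
{"method": "apply_moves", "body": {"rows": [[40,-2,0,-3,0],[40,-5,0,-3,0],[40,-5,0,-3,0],[40,-5,0,-3,0]]}}

```text
t: 11.75
position: [0.4108, -0.4463, 0.261]
ee_rot: [0.0, 1.0, -0.013, 0.0]
force: [-0.1, -0.3, -0.0]
gripper_width: 0.0376
finger_force: 0.0
```

```bash
python3 look.py w6 2>/dev/null
```

```text
2564 n tool [ 0.004  -0.4177 -0.9086] centre in bay [-0.0172 -0.0167  0.0248] tilt to bay nan pos [ 0.4108 -0.4463  0.261 ] F [-0.0925 -0.2711 -0.0218] 0.037648772998207396
n in bay [ 0.0024 -0.0063  1.    ] world n [0.0143 0.4178 0.9084]
heights [-0.0616 -0.0548  0.0481  0.2123  0.2305]
rect in bay ((-0.019966447725892067, -0.010210786014795303), (0.052646804600954056, 0.08546586334705353), 23.170276641845703)
```

View pics/w6.png

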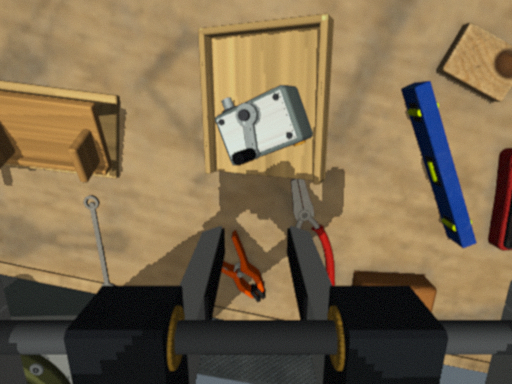

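The box lies inside the bay with its pivot at (246,115) and its grip at (243,156), swung to the low left side of the box's own axis. I'll check the crank angle and that boxes 1 and 2 haven't moved.

```bash
python3 - <<'E' 2>/dev/null
exec(open("look.py").read())
L=(P-B)@x;v=f["image"].max(2)
w=np.zeros(D.shape,bool);w[140:172,225:262]=1
K=L[w&(v<45)&(D>.05)&(L[...,2]>.05)&(L[...,2]<.12)];k=(np.percentile(K,3,0)+np.percentile(K,97,0))/2
a=np.radians(rc[2]);ctr=np.array(rc[0]);bx=np.array([np.cos(a),np.sin(a)]);pv=ctr+.015*bx;d=k[:2]-pv
fr=-bx;ang=np.arctan2(fr[0]*d[1]-fr[1]*d[0],fr@d)
print("knob",k,"pivot",pv,"r",np.linalg.norm(d),"crank angle (ccw)",ang)
g=cams.grab_frame("top");im0=np.load("top0.npz")["image"][195:240,180:248].astype(int);d=np.abs(g["image"][195:240,180:248].astype(int)-im0).mean(2)
print("rack 1,2 change",d.mean(),np.percentile(d,[90,99]))
E
```

```text
2553 n tool [ 0.0028 -0.4191 -0.9079] centre in bay [-0.0172 -0.0164  0.0248] tilt to bay nan pos [ 0.411  -0.4462  0.2607] F [-0.2514 -0.4696  0.2931] 0.037443321833598726
n in bay [ 0.0012 -0.005   1.    ] world n [0.0132 0.419  0.9079]
heights [-0.062  -0.0549  0.0481  0.2117  0.23  ]
rect in bay ((-0.019811654463410378, -0.0100741907954216), (0.05244099348783493, 0.08611658215522766), 22.478273391723633)
knob [-0.0448 -0.0117  0.0762] pivot [-0.006  -0.0043] r 0.03955961650572539 crank angle (ccw) -0.20482289830799577
rack 1,2 change 4.2174291938997825 [7.3333 9.6667]
```

```bash
python3 -c "
from bench import ticket
print(ticket.sign_off())"
```

```text
the job is handed in; nothing more can be done
None
```

Gearbox 3 (right stall) was the worn one and now lies flat in the reject bay, yawed about 23° from square to the bay with its grip end still towards the robot and its crank at the low-side stop (about -0.20 rad); gearboxes 1 and 2 look unmoved in their stalls, and the job is handed in, though the sign-off returned no verdict.

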